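Hang the spare pushchair wheel on the sprung J-hook

TASK

Take the spare pushchair wheel out of its cradle by the top of its rim and hang it on the J-hook: thread the wheel over the upturned tip, push the rim back along the bar against the sprung keeper, and lower it down behind the tip. Before letting go, press the rim down lightly for about a second to feel that it really bears on the bar, then leave it hanging there, caught between tip and keeper. Be gentle with the hook and leave the other things on the shelf alone.

Things in the scene. Friction and masses are not known exactly. Their poses are not given: they have to be found in the camera images.
- wheel_center (a point): Centre of the spare pushchair wheel (black tyre, grey five-spoke plastic wheel), 190 mm outside diameter, 28 mm thick along its axle. It stands upright in the cradle: top of tyre 95 mm above this point. The y axis is the axle (level); x and z lie in the wheel's plane. Hub 20 mm diameter, 34 mm long; spokes start 36 degrees either side of the top, leaving room for the bar between rim and hub.
- wheel: The same wheel, point and axes as wheel_center; 0.3 to 0.55 kg. Rim with tyre: a solid ring, radius 60 to 95 mm (35 mm deep), with flat parallel sides. Pinch it across its 28 mm thickness at the very top, from above, firmly, with the fingertips only 14 to 18 mm below the top of the tyre so that they stay clear of the hook's tip.
- cradle: Fixed dark steel wheel cradle, base 150 x 90 mm, two upright cheeks 56 mm high, 31 mm apart, either side of the wheel; origin at the centre of its underside, y across the slot (the axle's direction), z up. The wheel stands on its 6 mm base plate: lift it straight up by 60 mm or more to clear it.
- hook_stand: Fixed dark steel post (30 x 30 mm, 233 mm high) carrying the J-hook; origin on the work surface at the post's centre, z up. The bar sticks out level along this frame's -x; the upturned tip is at its far (-x) end. The wheel may load the hook with at most 25 N in all; fingers and arm must not push on it.
- hook_seat (a point): Nominal seat, axes as hook_stand: point on top of the 10 mm round bar, 125 mm out from the post's centre, 225 mm high, where the middle of the rim's thickness comes. The bar is set in a rigid clamp, so the real bar, tip and keeper together stand up to 11 mm higher or lower and up to 8 mm farther in or out along x than measured poses show: find both by feel. Press about 5 N or more on the bar.
- hook_tip (a point): Nominal top of the upturned tip (same hidden offset as hook_seat): a 10 mm thick upright round end, its axis 19 mm farther out (-x) than hook_seat, its top 8 mm above the top of the bar. Carry the rim's inside 22 to 24 mm above the nominal bar to pass over it.
- keeper_rest (a point): Nominal front of the keeper's prongs at rest (same hidden offset), 9 mm inward (+x) of hook_seat, 25 mm above it: the rim first touches when its middle is 5 mm outward of hook_seat. Two upright 8 mm prongs, 32 mm either side of the bar, reach 42 mm above the bar's top and meet the rim's side, leaving the middle free for a finger. Mouth behind the tip at rest: 23 mm, less than the rim.
- keeper (a joint): Travel (m) of the sprung black keeper that slides on the bar behind the seat: 0 at rest, grows towards the post (+x of hook_stand), stop at 0.012. Spring 3 N at first touch plus 0.35 N per mm. Push it back 7 to 10 mm to let the rim down behind the tip; with the wheel hung it stays back about 5 mm or more. It rubs on the rim, so up to 7 N of drag is felt in lowering before the bar is met.
- lantern: Bystander: green plastic camping lantern, 90 mm diameter, 168 mm high, origin at the centre of its underside.
- jar: Bystander: closed glass jar with a steel screw-top lid, 72 mm diameter, 100 mm high, origin at the centre of its underside.
- box: Bystander: blue plastic box with a swing door front, 110 x 150 x 120 mm, origin at the centre of its underside.
- comb: Bystander: white plastic hair comb lying flat, 170 mm long, 6 mm thick, origin at the centre of its underside.
Not all that is in view belongs to the job. There is more than one size of the wheel; the job needs the smallest.

How it is judged:
By the outcome, as a careful person would: the job done as asked, in the order asked, and still so for the second after the job is handed in, with the robot touching nothing.
It also fails if it takes over 48 s, if anything falls off the work surface, if the arm or the gripper's body presses on something with over 40 N, if the wrist force passes 120 N, or if a joint passes its speed limit or range.

ROBOT

A 6-joint arm with a two-finger parallel gripper is mounted at the origin on the work surface. World frame = base frame: x ahead of the robot, y to its left, z up, the work surface at z = 0. Lengths are in m, angles in rad, forces in N, time in s.
With the tool pointing down it reaches from about 0.25 to 0.725 m from the base axis. Payload 4 kg.
Tool frame: the origin (TCP) lies at the very end of the fingers, on their centre line; the grasp point (between the pads) lies 19 mm behind it; z points along the fingers, y is the line along which they close (so a half turn about z gives the same grasp; the last joint's range is limited). The gripper opens to 85 mm and grips with 20 to 120 N. Pads are 22 mm wide; open, the fingers measure 114 mm over their backs; the gripper's body (76 mm by 85 mm) begins 54 mm behind the grasp point. The pads swing forward as they close: fully open they stand 13 mm farther back than shut.
Start: joints at [-1.231, 0.241, 0.005, 1.335, 0, 1.571], TCP at [0.167, -0.471, 0.231] pointing down, gripper open.
Joint ranges: [-2.72, 2.72], [-1.05, 1.87], [-1.09, 1.28], [-1.99, 2.15], [-1.42, 1.44], [-3.14, 3.14]. Speed limits (rad/s): [2.79, 2.79, 3.14, 3.14, 3.14, 3.14].

INTERFACE

Orientations are given as [roll, pitch, yaw] about the fixed x, y, z axes, in that order (R = Rz(yaw) Ry(pitch) Rx(roll)).
In Python, from bench import sensors, cams, close_job gives the robot as it stands.
- The arm moves only by the shell command python3 -m jog 'ROWS' [FORCE]. ROWS is JSON, a list that holds one entry, the list of rows, each a list of 7 numbers: the gripper command: -1 is fully open, 1 is shut, values between are in proportion, then the shift along the tool's x, y, z in units of 0.15 m (1.0 is 0.15 m), then the turn, a rotation vector about the tool's x, y, z in units of pi rad (1.0 is pi rad). In form: [[[fingers, dx, dy, dz, wx, wy, wz], ...]]. A call has 1 to 5 rows; each row shifts and turns the commanded pose from where the row before left it, along the tool's axes as they then stand; what a row does not reach is not made up. A row lasts 1/8 s, in which the tool goes at most 62.5 mm and 10.7 degrees, less where a joint would pass 70% of its speed; a pose out of reach is approached as far as the arm can. A call with a number of a shift or a turn outside -1 to 1 is refused whole. A call with a gripper value outside its range is refused whole. The fingers move at their own pace and stop on an object; FORCE is the grip in N (left out, the last holds). Time passes only in rows, so rows that do not move let the fingers close. It gives the time, the measured TCP pose, the force, the opening and the grip force at its end, in the units of the state.
- sensors.observe(): the state, without advancing time (a new reading comes with each control period).
- cams.get_image(name): name is "scene" or "top"; returns a dict with "pixels" (480x640x3 uint8, blue, green, red), "mtx" (3x3 intrinsics, pixels), "R" (3x3) and "t" (3): a world point X has camera coordinates R X + t. Camera axes: x right, y down, z forward; pixel columns grow to the right and rows downward; lengths in m; the calibration is good to about 2 mm. A picture is of the moment at which its call begins. There is no depth.
- close_job(): hands the job in; it is judged then, once.
The state is a dict: "time_s": time; "joint_positions": joint angles; "dq": joint speeds; "tau": joint torques, N m; "position": TCP position; "orientation": TCP orientation; "contact_force": force on the tool from outside, world axes, zero at the start; "torque": the same for the moment, N m; "opening": finger opening in m; "grasp_force": force on a finger pad.
Only numpy, scipy, OpenCV 4.12 (cv2) and the standard library are available. Lean on these libraries where they do the work, as an engineer would, in place of code of your own. Each camera call takes 0.05 s, during which the arm holds its last target. There are 200 camera calls.

## Working session

There is one attempt and no reset: what is moved stays moved. The work goes in short steps, Python scripts to look and compute and a shell command to move; the robot and the scene stay as the last step left them, time stands still between calls to the robot, and variables do not carry over. Pictures are saved under pics/ and viewed, at most 10 in all, crops included, and the job is handed in when it is done.

```bash
ls; mkdir -p pics
python3 - <<'E'
from bench import sensors,cams
import cv2,numpy as np
for n in ("scene","top"):
    d=cams.get_image(n); cv2.imwrite(f"pics/{n}0.png",d["pixels"]); np.savez(f"pics/{n}0.npz",**d)
    print(n,d["mtx"].round(1).tolist(),(-d["R"].T@d["t"]).round(3),d["R"].round(3).tolist())
s=sensors.observe();print(s)
E
```

```text
pics
scene [[558.7, 0.0, 325.3], [0.0, 558.7, 235.0], [0.0, 0.0, 1.0]] [ 0.964 -0.789  1.342] [[0.809, 0.587, 0.016], [0.498, -0.673, -0.547], [-0.311, 0.45, -0.837]]
top [[437.6, 0.0, 312.9], [0.0, 437.6, 244.7], [0.0, 0.0, 1.0]] [ 0.413 -0.146  1.39 ] [[0.028, -0.999, 0.02], [-0.996, -0.029, -0.086], [0.087, -0.018, -0.996]]
{'time_s': 0.1, 'joint_positions': array([-1.23100109e+00,  2.41357153e-01,  3.87862066e-03,  1.33517452e+00,
       -1.28509229e-06,  1.57080836e+00]), 'dq': array([ 0.0014824 , -0.0019996 ,  0.00278016, -0.00085787, -0.00141018,
        0.00173236]), 'tau': array([ 1.06787650e-04, -3.73138189e+01,  2.53009772e+01,  1.08590996e-02,
       -6.08016285e-05,  4.43740362e-06]), 'position': array([ 0.16646467, -0.47089682,  0.23049972]), 'orientation': array([-3.13973593e+00,  1.30742923e-06,  3.39783204e-01]), 'contact_force': array([0.09105665, 1.32843197, 0.00347257]), 'torque': array([ 0.01540346, -0.01554511,  0.02247747]), 'grasp_force': 0.0, 'opening': 0.08503038154534606}
```

View pics/scene0.png

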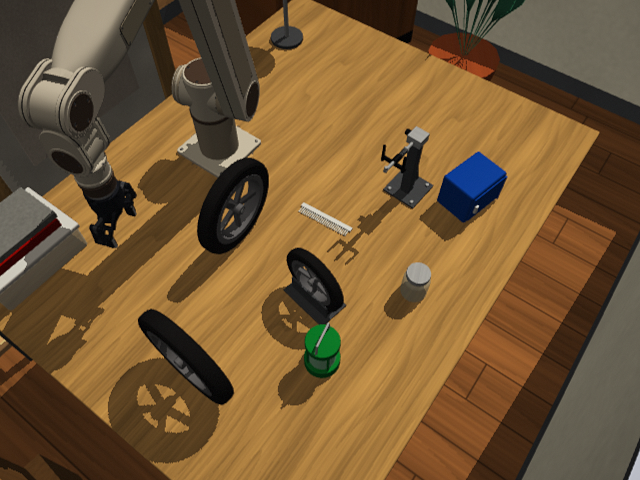

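View pics/top0.png

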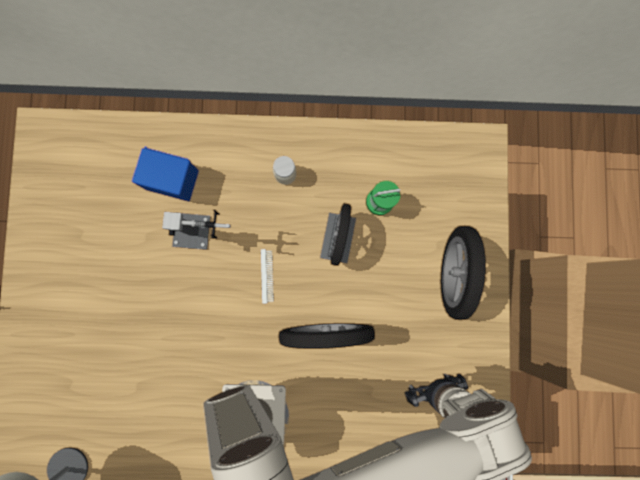

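Three wheels in the scene view: (316,281) standing in the cradle, (233,205) larger and free-standing, and (186,357) larger still. The one at (316,281), top view (340,235), fits: it is the smallest and it is in the cradle. The hook stand is at (408,165), top view (190,230), with the tip towards -y. I'll confirm both in enlarged crops.

Run:
```python
import cv2,numpy as np
s=cv2.imread("pics/scene0.png");t=cv2.imread("pics/top0.png")
def c(im,x,y,w=100,h=75): return cv2.resize(im[y:y+h,x:x+w],(400,300),interpolation=cv2.INTER_CUBIC)
o=np.vstack([np.hstack([c(s,265,240),c(s,360,122)]),np.hstack([c(t,295,195),c(t,150,195)])])
cv2.imwrite("pics/crop1.png",o)
```

```text
(no output)
```

View pics/crop1.png

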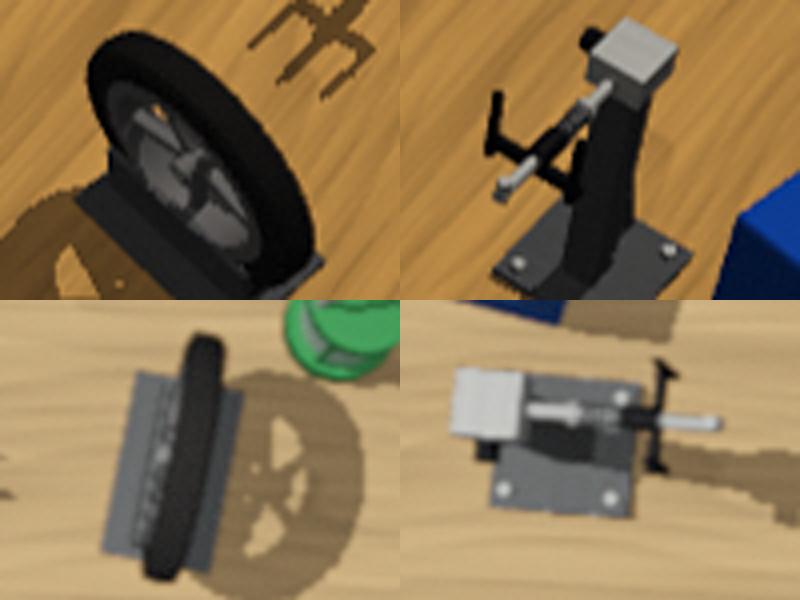

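The crop confirms it: the cradle holds the small wheel, with a clear arm path to it. The hook has its bar tip at scene (385,169) and top (230,226), and the two prongs are visible. Next I'll measure both.

```bash
cat > h.py <<'E'
import numpy as np,cv2
from scipy.optimize import least_squares,minimize
C={n:dict(np.load(f"pics/{n}0.npz")) for n in("scene","top")}
def proj(n,X):
    c=C[n];p=np.atleast_2d(X)@c["R"].T+c["t"];p=p@c["mtx"].T;return p[:,:2]/p[:,2:]
def tri(a,b):
    r=least_squares(lambda X:np.r_[proj("scene",X)[0]-a,proj("top",X)[0]-b],[.5,0,.2]);return r.x.round(4),np.abs(r.fun).max().round(2)
def onz(n,uv,z):
    c=C[n];d=c["R"].T@np.linalg.inv(c["mtx"])@[*uv,1];o=-c["R"].T@c["t"];return (o+d*(z-o[2])/d[2]).round(4)
E
python3 - <<'E'
from h import *
for nm,a,b in [("tip",(385,168.5),(229.5,225.75)),("prongA",(384.2,145.5),(213.8,236.5)),("prongB",(405.5,158),(215.3,211))]: print(nm,*tri(a,b))
def c(x,y): return (150+(x-400)/4,195+(y-300)/4)
for p in [(640,385),(635,517),(490,505)]: print("plate",onz("top",c(*p),.006))
print("cap",[onz("top",c(*p),.240).tolist() for p in [(453,370),(527,372),(523,438),(452,436)]])
print("bar",onz("top",c(535,410),.22),onz("top",c(720,423),.22))
# wheel fit
th=np.linspace(0,2*np.pi,181)
def ring(p,n):
    x,y,a=p;m=np.zeros((480*4,640*4),np.uint8)
    ex=np.array([np.cos(a),np.sin(a),0]);ey=np.array([-np.sin(a),np.cos(a),0]);c0=np.array([x,y,.101])
    f=lambda r,s:proj(n,c0+r*np.cos(th)[:,None]*ex+r*np.sin(th)[:,None]*[0,0,1]+s*ey)
    q=lambda P:np.round((P+.5)*4*16).astype(np.int32)
    o=cv2.convexHull(q(np.vstack([f(.095,.014),f(.095,-.014)])));cv2.fillPoly(m,[o],1,shift=4)
    h1=np.zeros_like(m);h2=h1.copy();cv2.fillPoly(h1,[q(f(.06,.014))],1,shift=4);cv2.fillPoly(h2,[q(f(.06,-.014))],1,shift=4)
    m[(h1&h2)>0]=0
    return cv2.resize(m.astype(np.float32),(640,480),interpolation=cv2.INTER_AREA)
img={n:C[n]["pixels"].max(2).astype(float) for n in C}
roi={"scene":np.s_[240:320,275:350],"top":np.s_[198:272,312:358]}
for n in C: print(n,np.percentile(img[n][roi[n]],[5,15,25,40,60]))
T={n:(img[n]<42).astype(np.float32) for n in C}
x0=onz("top",(341,235),.12); 
def cost(p): return sum(np.abs(ring(p,n)-T[n])[roi[n]].sum() for n in C)
best=None
for dx in(-.01,.01):
  for a in (-.3,-.15,0,.15):
    r=minimize(cost,[x0[0]+dx,x0[1],a],method="Nelder-Mead",options=dict(initial_simplex=np.array([[x0[0]+dx,x0[1],a],[x0[0]+dx+.01,x0[1],a],[x0[0]+dx,x0[1]+.01,a],[x0[0]+dx,x0[1],a+.1]]),xatol=1e-4,fatol=.1))
    if best is None or r.fun<best.fun:best=r
print("wheel",best.x,best.fun,[np.abs(ring(best.x,n)-T[n])[roi[n]].sum() for n in C])
o=[]
for n in C:
    im=C[n]["pixels"].copy();g=(ring(best.x,n)>.5).astype(np.uint8);im=im[roi[n]];g=g[roi[n]]
    im=cv2.resize(im,None,fx=5,fy=5);g=cv2.resize(g,None,fx=5,fy=5);cs,_=cv2.findContours(g,cv2.RETR_LIST,cv2.CHAIN_APPROX_NONE);cv2.drawContours(im,cs,-1,(0,255,255),1);o.append(im[:370])
print([onz("top",(295+x/4,195+(y-300)/4),.006).tolist() for x,y in [(135,372),(243,392),(103,552),(212,572)]])
cv2.imwrite("pics/fit.png",np.hstack([i if i.shape[0]==370 else cv2.copyMakeBorder(i,0,370-i.shape[0],0,0,0) for i in o]))
E
```

```text
tip [0.5585 0.0557 0.2436] 0.85
prongA [0.5271 0.0895 0.2787] 1.8
prongB [0.5925 0.0888 0.2764] 1.47
plate [0.6149 0.1587 0.006 ]
plate [0.5097 0.1576 0.006 ]
plate [0.5159 0.2718 0.006 ]
cap [[0.587, 0.2303, 0.24], [0.5872, 0.1817, 0.24], [0.5433, 0.182, 0.24], [0.5432, 0.2284, 0.24]]
bar [0.5647 0.1807 0.22  ] [0.5596 0.0569 0.22  ]
scene [  9.   19.   29.   57.6 108. ]
top [ 38.  47.  76. 112. 189.]
wheel [ 0.56111826 -0.25216093 -0.19486219] 1597.1875 [np.float32(1066.3125), np.float32(530.875)]
[[0.637, -0.2186, 0.006], [0.6235, -0.3054, 0.006], [0.4923, -0.1968, 0.006], [0.4789, -0.2836, 0.006]]
```

View pics/fit.png

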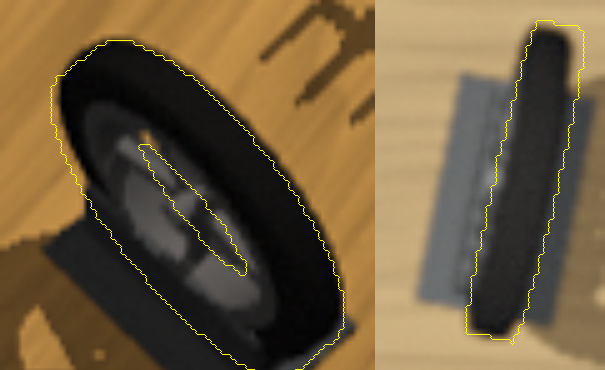

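The ring threshold was poor in this fit: the outline is off by about 3 px. The cradle base is better, measuring 146 x 88 mm at yaw -0.15, centre (0.558,-0.251). I'll refit the outer silhouette and overlay a hook model to check its pose.

```bash
cat >> h.py <<'E'
th=np.linspace(0,2*np.pi,121)
def disc(p,n,r=.095,w=.014,zc=.101):
    x,y,a=p;ex=np.array([np.cos(a),np.sin(a),0]);ey=np.array([-np.sin(a),np.cos(a),0])
    P=np.vstack([np.array([x,y,zc])+r*np.cos(th)[:,None]*ex+r*np.sin(th)[:,None]*[0,0,1]+s*ey for s in(w,-w)])
    return cv2.convexHull(proj(n,P).astype(np.float32))
E
python3 - <<'E'
from h import *
img={n:C[n]["pixels"].max(2).astype(float) for n in C}
roi={"scene":np.s_[240:322,275:350],"top":np.s_[196:274,312:358]}
TH={"scene":28,"top":62}
T={n:(img[n]<TH[n]).astype(np.float32) for n in C}
def fill(h,s=4):
    m=np.zeros((480*s,640*s),np.uint8);cv2.fillPoly(m,[np.round((h+.5)*s*16).astype(np.int32)],1,shift=4);return cv2.resize(m.astype(np.float32),(640,480),interpolation=cv2.INTER_AREA)
# ring band: outer hull minus eroded inside; below-cheek part ignored
ign={}
for n in C:
    P=np.array([[.558,-.251,z]+0*np.zeros(3) for z in(0,.062)])
    a=-.15;B=[np.array([.558+u*np.cos(a)-v*np.sin(a),-.251+u*np.sin(a)+v*np.cos(a),z]) for u in(-.075,.075) for v in(-.022,.022) for z in(0,.064)]
    ign[n]=fill(cv2.convexHull(proj(n,np.array(B)).astype(np.float32)))>0
def cost(p):
    e=0
    for n in C:
        d=np.abs(fill(disc(p,n))-T[n]); w=(fill(disc(p,n,.075,.014))==0)&~ign[n]
        e+=(d*w)[roi[n]].sum()
    return e
r=minimize(cost,[.558,-.251,-.15],method="Nelder-Mead",options=dict(initial_simplex=np.array([[.558,-.251,-.15],[.568,-.251,-.15],[.558,-.243,-.15],[.558,-.251,-.05]]),xatol=1e-4,fatol=.05))
print(r.x,r.fun,cost([.558,-.251,-.15]))
# overlay, wheel + hook
def cr(n,x,y,w,h,f): 
    return cv2.resize(C[n]["pixels"][y:y+h,x:x+w],None,fx=f,fy=f,interpolation=cv2.INTER_CUBIC),lambda P:np.round(((np.asarray(P).reshape(-1,2)+.5)-[x,y])*f).astype(int)
def hook(seat,yaw):
    R=np.array([[np.cos(yaw),-np.sin(yaw),0],[np.sin(yaw),np.cos(yaw),0],[0,0,1]]);f=lambda *v:np.array(seat)+R@np.array(v)
    L=[[f(-.024,0,-.005),f(.1,0,-.005)],[f(-.019,0,-.005),f(-.019,0,.008)]]
    for s in(-.032,.032):L.append([f(.013,s,0),f(.013,s,.042)])
    L.append([f(.013,-.032,0),f(.013,.032,0)])
    po=f(.125,0,0);po[2]=0;g=lambda u,v,z:po+R@np.array([u,v,z])
    q=[(-.015,-.015),(.015,-.015),(.015,.015),(-.015,.015)]
    for z in(.006,.233):L+= [[g(*q[i],z),g(*q[(i+1)%4],z)] for i in range(4)]
    L+=[[g(*q[i],.006),g(*q[i],.233)] for i in range(4)]
    return L
rows=[]
for n,a,b in(("scene",(268,240,84,84),(368,116,84,100)),("top",(300,196,60,84),(155,190,84,84))):
    r0=[]
    im,f=cr(n,*a,3.5)
    cv2.polylines(im,[f(disc(r.x,n))],True,(0,255,255),1);r0.append(cv2.resize(im,None,fx=1,fy=1))
    for dz,col in((0,(0,0,255)),(.010,(0,255,0))):
        im,f=cr(n,*b,3)
        for l in hook([.560,.0765,.225+dz],1.56): p=f(proj(n,np.array(l)));cv2.line(im,tuple(map(int,p[0])),tuple(map(int,p[1])),col,1)
        r0.append(im)
    H=300;r0=[cv2.copyMakeBorder(i[:H],0,H-min(H,i.shape[0]),0,0,0) for i in r0];x=np.hstack(r0);rows.append(cv2.copyMakeBorder(x,0,0,0,800-x.shape[1],0))
cv2.imwrite("pics/fit2.png",np.vstack(rows))
E
```

```text
[ 0.56372355 -0.25119967 -0.23510405] 136.5 199.3125
```

View pics/fit2.png

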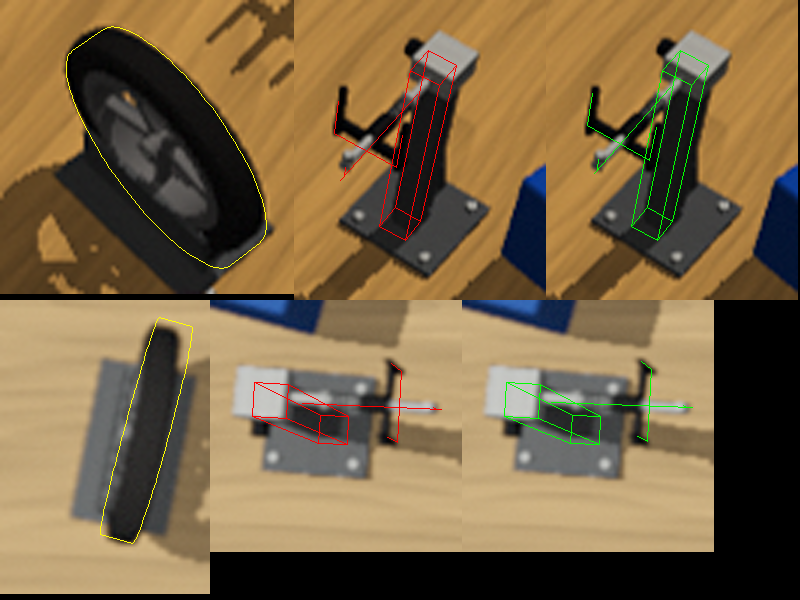

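Run:
```python
from h import *
img={n:C[n]["pixels"].max(2).astype(float) for n in C}
print("top row 220:",img["top"][220,325:362].astype(int).tolist());print("row 206",img["top"][206,335:358].astype(int).tolist());print("row 255",img["top"][255,322:352].astype(int).tolist());print("col347",img["top"][198:212,347].astype(int).tolist(),"col335",img["top"][256:272,335].astype(int).tolist())
for p in ([.558,-.251,-.15],[.5637,-.2512,-.235],[.558,-.247,-.15]):
    h=disc(p,"top")[:,0]
    # hull x-range at rows
    out=[]
    for v in(206,220,255):
        xs=[]
        for i in range(len(h)):
            a,b=h[i],h[(i+1)%len(h)]
            if (a[1]-v)*(b[1]-v)<=0 and a[1]!=b[1]: xs.append(a[0]+(b[0]-a[0])*(v-a[1])/(b[1]-a[1]))
        out.append(np.round([min(xs),max(xs)],1).tolist() if xs else None)
    print(p,out,h[:,1].min(),h[:,1].max())
    print(" scene",disc(p,"scene")[:,0].min(0),disc(p,"scene")[:,0].max(0))
g=img["scene"]
print("scene row265",g[265,278:330].astype(int).tolist());print("row290",g[290,315:352].astype(int).tolist()); print("col303",g[240:256,300].astype(int).tolist())
```

```text
top row 220: [201, 198, 164, 120, 107, 107, 107, 106, 104, 97, 99, 102, 92, 101, 88, 62, 44, 42, 42, 45, 42, 41, 42, 36, 34, 53, 66, 68, 64, 68, 86, 121, 135, 134, 130, 133, 133]
row 206 [191, 190, 192, 192, 192, 179, 133, 65, 27, 30, 33, 25, 29, 25, 17, 69, 143, 184, 197, 197, 196, 197, 198]
row 255 [112, 112, 110, 112, 107, 97, 84, 83, 71, 61, 51, 41, 39, 37, 41, 39, 39, 36, 36, 34, 44, 58, 71, 69, 69, 67, 82, 114, 128, 131]
col347 [191, 198, 205, 207, 196, 142, 55, 23, 29, 33, 32, 30, 34, 36] col335 [41, 35, 37, 37, 36, 32, 33, 18, 28, 112, 189, 205, 203, 196, 190, 192]
[0.558, -0.251, -0.15] [[340.5, 351.8999938964844], [337.20001220703125, 350.6000061035156], [331.20001220703125, 344.0]] 202.1171 266.9987
 scene [282.51364 246.94583] [343.62692 313.31613]
[0.5637, -0.2512, -0.235] [[342.6000061035156, 354.1000061035156], [338.29998779296875, 351.29998779296875], [329.20001220703125, 341.3999938964844]] 200.4054 264.86975
 scene [286.29306 247.0361 ] [343.45963 315.9435 ]
[0.558, -0.247, -0.15] [[339.20001220703125, 350.5], [336.0, 349.1000061035156], [329.8999938964844, 342.5]] 202.07489 266.9603
 scene [283.48166 245.84764] [344.557  312.1561]
scene row265 [170, 175, 182, 181, 179, 178, 177, 174, 170, 130, 6, 6, 10, 17, 33, 33, 29, 25, 24, 24, 26, 25, 30, 32, 29, 34, 32, 21, 13, 8, 10, 9, 8, 10, 14, 22, 22, 21, 23, 23, 21, 23, 22, 23, 21, 16, 37, 120, 189, 180, 177, 175]
row290 [26, 43, 73, 44, 44, 40, 42, 75, 94, 75, 28, 24, 13, 8, 8, 5, 9, 11, 11, 14, 12, 14, 14, 14, 10, 21, 90, 176, 168, 171, 177, 180, 180, 180, 180, 176, 171]
col303 [177, 181, 183, 183, 183, 178, 176, 128, 35, 16, 17, 20, 18, 20, 20, 17]
```

The separate edge checks give the wheel at about (0.558, -0.248), yaw -0.14 to -0.15, with the tyre top at z 0.196. That agrees with the cradle, since the slot allows only ±1.5 mm. The pictured hook has its seat at about (0.560, 0.0765), its bar roughly 0.225 to 0.235 high, and yaw about 1.56.

First move: rise and turn, then travel above the wheel.

```bash
cat > d.py <<'E'
import sys,numpy as np
from bench import sensors
from scipy.spatial.transform import Rotation as Ro
s=sensors.observe();g=np.array(eval(sys.argv[1]));R=Ro.from_euler('xyz',s["orientation"])
print("t",round(s["time_s"],2),"pos",s["position"].round(4),"rpy",s["orientation"].round(4),"F",s["contact_force"].round(2),"M",s["torque"].round(2),"open",round(s["opening"],4),"grip",round(s["grasp_force"],1))
print("shift units",(R.inv().apply(g[:3]-s["position"])/.15).round(3),"turn units",((R.inv()*Ro.from_euler('xyz',[np.pi,0,g[3]])).as_rotvec()/np.pi).round(4))
E
python3 -m jog '[[[-1,0,0,-0.156,0,0,0.051],[-1,0,0,-0.156,0,0,0.051],[-1,0,0,-0.156,0,0,0.051],[-1,0,0,0,0,0,0]]]' 60
python3 d.py "[.558,-.248,.30,-.145]"
```

```text
time_s: 0.6
position: [0.1669, -0.4722, 0.3028]
orientation: [3.139, -0.001, -0.139]
contact_force: [0.2, -0.3, -0.2]
opening: 0.085
grasp_force: 0.0
t 0.6 pos [ 0.1669 -0.4722  0.3028] rpy [ 3.1388e+00 -1.4000e-03 -1.3900e-01] F [ 0.16 -0.32 -0.23] M [ 0.05  0.01 -0.  ] open 0.085 grip 0.0
shift units [ 2.375 -1.842  0.017] turn units [ 0.0009 -0.0005  0.0019]
```

```bash
python3 -m jog '[[[-1,0.297,-0.23,0,0,0,0],[-1,0.297,-0.23,0,0,0,0],[-1,0.297,-0.23,0,0,0,0],[-1,0.297,-0.23,0,0,0,0]]]' >/dev/null
python3 -m jog '[[[-1,0.297,-0.23,0,0,0,0],[-1,0.297,-0.23,0,0,0,0],[-1,0.297,-0.23,0,0,0,0],[-1,0.297,-0.23,0,0,0,0],[-1,0,0,0,0,0,0]]]'
python3 d.py "[.558,-.248,.22,-.145]"
python3 - <<'E'
from bench import cams
import cv2,numpy as np
a=cams.get_image("scene")["pixels"][180:340,240:400];b=cams.get_image("top")["pixels"][150:310,250:410]
cv2.imwrite("pics/above.png",cv2.resize(np.hstack([a,b]),None,fx=2.5,fy=2.5))
E
```

```text
time_s: 1.72
position: [0.5606, -0.2452, 0.2977]
orientation: [-3.14, 0.004, -0.133]
contact_force: [-0.7, -0.5, -0.9]
opening: 0.0855
grasp_force: 0.0
t 1.73 pos [ 0.5606 -0.2452  0.2977] rpy [-3.1397  0.0041 -0.1326] F [-0.71 -0.55 -0.89] M [-0.01  0.02  0.  ] open 0.0855 grip 0.0
shift units [-0.013  0.022  0.518] turn units [-0.0006  0.0013  0.004 ]
```

View pics/above.png

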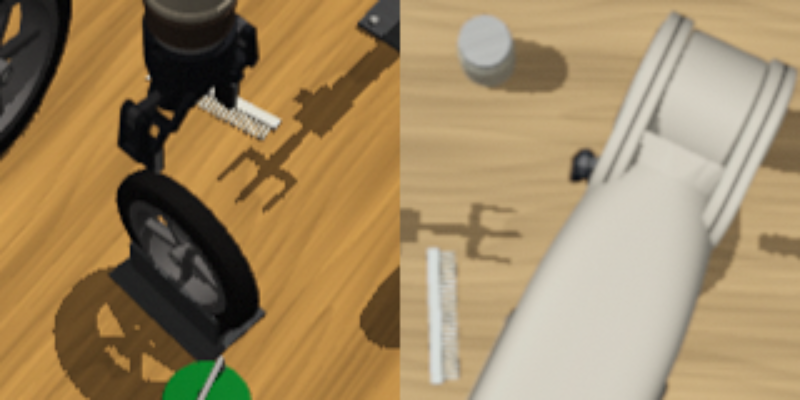

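The gripper sits over the wheel's rim (crop about (190,190)), with the lantern clear. I'll descend and then grip.

```bash
python3 -m jog '[[[-0.3,-0.013,0.02,0.25,0,0,0.003],[-0.3,0,0,0.25,0,0,0],[-0.3,0,0,0.15,0,0,0],[-0.3,0,0,0.1,0,0,0],[-0.3,0,0,0,0,0,0]]]' 
python3 d.py "[.558,-.248,.1775,-.145]"
```

```text
time_s: 2.45
position: [0.5545, -0.2513, 0.1881]
orientation: [-3.141, 0.002, -0.151]
contact_force: [-0.5, -0.1, 0.6]
opening: 0.0555
grasp_force: 0.0
t 2.45 pos [ 0.5545 -0.2513  0.1881] rpy [-3.1411e+00  2.2000e-03 -1.5110e-01] F [-0.46 -0.13  0.58] M [-0.06  0.03  0.07] open 0.0555 grip 0.0
shift units [ 0.02  -0.025  0.071] turn units [-0.0002  0.0007 -0.0019]
```

```bash
python3 -m jog '[[[-0.3,0.013,-0.015,0.04,0,0,0],[-0.3,0,0,0.035,0,0,0],[0.0,0,0,0,0,0,0],[0.2,0,0,0,0,0,0],[0.25,0,0,0,0,0,0]]]' 80
python3 -m jog '[[[1,0,0,0,0,0,0],[1,0,0,0,0,0,0],[1,0,0,0,0,0,0]]]' 80
python3 d.py "[.558,-.248,.1775,-.145]"
```

```text
time_s: 3.08
position: [0.5584, -0.249, 0.178]
orientation: [3.141, -0.0, -0.15]
contact_force: [-0.0, -0.3, -0.4]
opening: 0.0322
grasp_force: 0.0
time_s: 3.45
position: [0.5586, -0.2491, 0.1784]
orientation: [3.141, -0.001, -0.15]
contact_force: [0.4, 1.2, 3.9]
opening: 0.0262
grasp_force: 81.0
t 3.45 pos [ 0.5586 -0.2491  0.1784] rpy [ 3.1413e+00 -1.5000e-03 -1.5020e-01] F [0.36 1.19 3.87] M [ 0.03 -0.09  0.03] open 0.0262 grip 81.0
shift units [-0.005 -0.006  0.006] turn units [ 0.0001 -0.0005 -0.0017]
```

```bash
python3 -m jog '[[[1,0,0,-0.07,0,0,0],[1,0,0,-0.13,0,0,0],[1,0,0,-0.13,0,0,0],[1,0,0,-0.13,0,0,0],[1,0,0,-0.133,0,0,0]]]' 80
python3 -m jog '[[[1,0,0,-0.05,0,0,0],[1,0,0,0,0,0,0],[1,0,0,0,0,0,0]]]' 80
python3 d.py "[.56,.0,.275,-.01]"
```

```text
time_s: 4.08
position: [0.5573, -0.2487, 0.2663]
orientation: [-3.141, 0.003, -0.15]
contact_force: [0.2, 0.4, -3.7]
opening: 0.0264
grasp_force: 80.1
time_s: 4.45
position: [0.5576, -0.2487, 0.2728]
orientation: [-3.141, 0.002, -0.15]
contact_force: [-0.4, -0.2, -4.2]
opening: 0.0261
grasp_force: 80.3
t 4.45 pos [ 0.5576 -0.2487  0.2728] rpy [-3.141e+00  2.500e-03 -1.503e-01] F [-0.37 -0.21 -4.19] M [-0.01  0.03  0.02] open 0.0261 grip 80.3
shift units [-0.233 -1.642 -0.013] turn units [-0.0003  0.0008 -0.0447]
```

```bash
python3 -m jog '[[[1,0,0,0,0,0,-0.0223],[1,0,-0.1,0,0,0,-0.0223],[1,0,-0.2,0,0,0,0],[1,0,-0.3,0,0,0,0],[1,0,-0.3,0,0,0,0]]]' 80 >/dev/null
python3 -m jog '[[[1,0,-0.3,0,0,0,0],[1,0,-0.2,0,0,0,0],[1,0,-0.1,0,0,0,0],[1,0,0,0,0,0,0],[1,0,0,0,0,0,0]]]' 80
python3 d.py "[.56,.03,.267,-.01]"
python3 - <<'E'
from bench import cams
import cv2,numpy as np
P=[]
for n,r in(("scene",np.s_[100:260,270:430]),("top",np.s_[150:310,150:310])):
    d=cams.get_image(n);cv2.imwrite(f"pics/{n}1.png",d["pixels"]);P.append(d["pixels"][r])
cv2.imwrite("pics/pre.png",cv2.resize(np.hstack(P),None,fx=2.5,fy=2.5,interpolation=cv2.INTER_CUBIC))
E
```

```text
time_s: 5.7
position: [0.5615, -0.0252, 0.2739]
orientation: [3.141, 0.0, -0.011]
contact_force: [-0.2, 0.3, -3.5]
opening: 0.0259
grasp_force: 80.2
t 5.7 pos [ 0.5615 -0.0252  0.2739] rpy [ 3.1409e+00  4.0000e-04 -1.1400e-02] F [-0.23  0.34 -3.52] M [-0.01  0.04 -0.04] open 0.0259 grip 80.2
shift units [-0.014 -0.368  0.046] turn units [ 0.0002  0.0001 -0.0004]
```

View pics/pre.png

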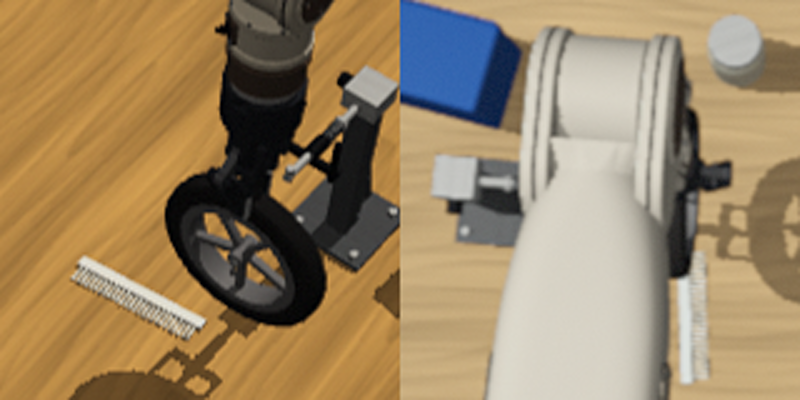

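The wheel is held upright in front of the hook tip (crop (290,172)), aligned with the bar. I'll use the held wheel, whose pose is known from the TCP, to check the camera bias near the hook.

Run:
```python
from h import *
im=cv2.imread("pics/scene1.png").max(2).astype(int)
h=disc([.5605,-.0245,-.011],"scene",zc=.274+.0185-.095)[:,0]
print("model",h.min(0),h.max(0),"argbottom",h[h[:,1].argmax()],"argright",h[h[:,0].argmax()],"left",h[h[:,0].argmin()])
m=(im<45).astype(np.uint8);
print("row200",im[200,330:348+60].tolist());
r=int(round(h[h[:,0].argmax()][1]));c=int(round(h[h[:,1].argmax()][0]));l=int(round(h[h[:,0].argmin()][1]))
print("right edge row",r,[i for i in range(380,420) if im[r,i-1]<70<=im[r,i]],"bottom col",c,[i for i in range(215,245) if im[i-1,c]<60<=im[i,c]],"left row",l,[i for i in range(325,350) if im[l,i]<70<=im[l,i-1]])
```

```text
model [332.7836 166.9898] [400.73544 231.48715] argbottom [381.01086 231.48715] argright [400.73544 211.2055 ] left [332.7836  186.94554]
row200 [173, 173, 172, 170, 173, 185, 187, 189, 199, 189, 45, 7, 5, 7, 20, 37, 35, 36, 36, 40, 67, 70, 71, 73, 75, 75, 86, 138, 170, 146, 147, 109, 49, 79, 105, 108, 106, 75, 37, 33, 31, 39, 76, 90, 150, 158, 157, 187, 132, 30, 33, 27, 8, 9, 9, 8, 10, 11, 11, 15, 17, 14, 15, 16, 13, 16, 21, 48, 79, 45, 28, 39, 57, 74, 72, 72, 70, 68]
right edge row 211 [400] bottom col 381 [216, 230] left row 187 [336]
```

Outlines agree with the TCP-based model to about 1–3 px, so the calibration is fine. I'll lower to carry height, with the rim inside at about 0.2505, and advance over the tip.

```bash
python3 -m jog '[[[1,0,-0.05,0.045,0,0,0],[1,0,-0.1,0,0,0,0],[1,0,-0.1,0,0,0,0],[1,0,-0.1,0,0,0,0],[1,0,-0.05,0,0,0,0]]]' 80 
python3 -m jog '[[[1,0,-0.03,0,0,0,0],[1,0,-0.03,0,0,0,0],[1,0,0,0,0,0,0]]]' 
python3 d.py "[.56,.075,.267,-.01]"
```

```text
time_s: 6.42
position: [0.5619, 0.0169, 0.2679]
orientation: [-3.126, -0.0, 0.022]
contact_force: [-0.1, 0.6, -3.9]
opening: 0.0261
grasp_force: 80.2
time_s: 6.8
position: [0.5618, 0.021, 0.2679]
orientation: [-3.122, -0.0, 0.028]
contact_force: [-0.5, -0.2, -3.7]
opening: 0.0262
grasp_force: 80.2
t 6.8 pos [0.5618 0.021  0.2679] rpy [-3.1223e+00 -1.0000e-04  2.7800e-02] F [-0.5  -0.19 -3.67] M [-0.04  0.    0.  ] open 0.0262 grip 80.2
shift units [-0.002 -0.36   0.013] turn units [-0.0061  0.0001  0.012 ]
```

Run:
```python
from bench import sensors
s=sensors.observe();print(s["joint_positions"].round(3),s["dq"].round(3),s["tau"].round(1))
```

```text
[0.027 0.356 0.258 1.473 0.019 3.141] [-0.004  0.001 -0.002  0.001 -0.002 -0.001] [  0.1 -45.5  27.3  -0.    0.1  -0. ]
```

Joint 6 is at its +3.14 limit, so this half of the grasp can't reach the hook's yaw. The wheel is symmetric, so I'll back off, clear of everything, and swing it half a turn about the vertical, leaving joint 6 near 0.1.

```bash
python3 -m jog '[[[1,0,0.1,0,0,0,-0.01],[1,0,0.2,0,0,0,0],[1,0,0.2,0,0,0,0],[1,0,0.1,0,-0.006,0,0],[1,0,0,0,0,0,-0.03]]]' 80 >/dev/null
python3 -m jog '[[[1,0,0,0,0,0,-0.055],[1,0,0,0,0,0,-0.055],[1,0,0,0,0,0,-0.055],[1,0,0,0,0,0,-0.055],[1,0,0,0,0,0,-0.055]]]' 
python3 d.py "[.56,-.07,.267,3.1316]"
```

```text
time_s: 8.05
position: [0.5666, -0.0684, 0.2661]
orientation: [3.141, -0.001, 1.024]
contact_force: [-0.4, 0.1, -5.0]
opening: 0.0263
grasp_force: 80.3
t 8.05 pos [ 0.5666 -0.0684  0.2661] rpy [ 3.1414e+00 -7.0000e-04  1.0236e+00] F [-0.42  0.13 -4.97] M [ 0.02  0.   -0.03] open 0.0263 grip 80.3
shift units [-0.032 -0.032 -0.006] turn units [ 3.00e-04 -0.00e+00 -6.71e-01]
```

```bash
python3 -m jog '[[[1,0,0,0,0,0,-0.056],[1,0,0,0,0,0,-0.056],[1,0,0,0,0,0,-0.056],[1,0,0,0,0,0,-0.056],[1,0,0,0,0,0,-0.056]]]' >/dev/null
python3 -m jog '[[[1,0,0,0,0,0,-0.056],[1,0,0,0,0,0,-0.056],[1,0,0,0,0,0,-0.056],[1,0,0,0,0,0,-0.056],[1,0,0,0,0,0,-0.056]]]' >/dev/null
python3 -m jog '[[[1,0,0,0,0,0,-0.055],[1,0,0,0,0,0,-0.055],[1,0,0,0,0,0,0],[1,0,0,0,0,0,0]]]'
python3 d.py "[.56,-.07,.267,3.1316]"; python3 -c "
from bench import sensors
print(sensors.observe()['joint_positions'].round(3))"
```

```text
time_s: 9.8
position: [0.5666, -0.0686, 0.2661]
orientation: [3.141, 0.0, 3.12]
contact_force: [0.6, 0.1, -4.4]
opening: 0.0263
grasp_force: 80.2
t 9.8 pos [ 0.5666 -0.0686  0.2661] rpy [3.1411e+00 5.0000e-04 3.1202e+00] F [ 0.57  0.08 -4.41] M [-0.03 -0.   -0.05] open 0.0263 grip 80.2
shift units [ 0.044 -0.01  -0.006] turn units [ 0.0002  0.0002 -0.0036]
[-1.210e-01  3.740e-01  2.790e-01  1.476e+00  1.000e-03 -9.900e-02]
```

```bash
python3 -m jog '[[[1,0.044,0.1,0,0,0,-0.0036],[1,0,0.2,0,0,0,0],[1,0,0.2,0,0,0,0],[1,0,0.1,0,0,0,0],[1,0,0.05,0,0,0,0]]]' >/dev/null
python3 -m jog '[[[1,0,0.03,0,0,0,0],[1,0,0.03,0,0,0,0],[1,0,0.03,0,0,0,0],[1,0,0.02,0,0,0,0],[1,0,0,0,0,0,0]]]' 
python3 d.py "[.56,.07,.267,3.1316]"
```

```text
time_s: 11.05
position: [0.5611, 0.0453, 0.2661]
orientation: [3.141, 0.0, 3.134]
contact_force: [0.1, 0.0, -3.5]
opening: 0.0261
grasp_force: 80.2
t 11.05 pos [0.5611 0.0453 0.2661] rpy [3.1412e+00 5.0000e-04 3.1337e+00] F [ 0.12  0.04 -3.53] M [-0.09  0.06  0.02] open 0.0261 grip 80.2
shift units [ 0.009  0.165 -0.006] turn units [0.0001 0.0001 0.0007]
```

```bash
f(){ grep -E "time_s|position|contact" | tr '\n' ' '; echo; }
python3 -m jog '[[[1,0,0.03,0,0,0,0],[1,0,0.03,0,0,0,0],[1,0,0.03,0,0,0,0]]]' | f
python3 -m jog '[[[1,0,0.03,0,0,0,0],[1,0,0,0,0,0,0]]]' | f
python3 -m jog '[[[1,0,0.015,0,0,0,0],[1,0,0,0,0,0,0]]]' | f
python3 -m jog '[[[1,0,0.015,0,0,0,0],[1,0,0,0,0,0,0]]]' | f
```

```text
time_s: 11.42 position: [0.5612, 0.0591, 0.2662] contact_force: [-0.1, 1.0, -4.4] 
time_s: 11.68 position: [0.5612, 0.0637, 0.2661] contact_force: [0.2, -0.3, -4.1] 
time_s: 11.92 position: [0.5612, 0.0655, 0.2661] contact_force: [0.6, -0.2, -3.6] 
time_s: 12.18 position: [0.5613, 0.0678, 0.2662] contact_force: [-0.9, -0.2, -3.9]
```

```bash
f(){ grep -E "time_s|position|contact" | tr '\n' ' '; echo; }
for i in 1; do
python3 -m jog '[[[1,0,0.015,0,0,0,0],[1,0,0,0,0,0,0]]]' | f
python3 -m jog '[[[1,0,0.015,0,0,0,0],[1,0,0,0,0,0,0]]]' | f
python3 -m jog '[[[1,0,0.015,0,0,0,0],[1,0,0,0,0,0,0]]]' | f
done
```

```text
time_s: 12.42 position: [0.5613, 0.0702, 0.2662] contact_force: [0.2, 0.1, -4.5] 
time_s: 12.68 position: [0.5613, 0.0724, 0.2662] contact_force: [0.2, 0.5, -3.9] 
time_s: 12.92 position: [0.5613, 0.0739, 0.2662] contact_force: [-0.2, -2.5, -3.8]
```

```bash
f(){ grep -E "time_s|position|contact" | tr '\n' ' '; echo; }
python3 -m jog '[[[1,0,0.013,0,0,0,0],[1,0,0,0,0,0,0]]]' | f
python3 -m jog '[[[1,0,0.013,0,0,0,0],[1,0,0,0,0,0,0]]]' | f
```

```text
time_s: 13.18 position: [0.5614, 0.076, 0.2662] contact_force: [0.7, -4.5, -3.4] 
time_s: 13.42 position: [0.5615, 0.0782, 0.2662] contact_force: [1.3, -4.0, -3.6]
```

Keeper first touched at y ≈ 0.0735 (2.5 N), so the real seat is at y ≈ 0.0785. I'll push to about 8.5 mm of travel (y = 0.082), then lower in small steps.

```bash
f(){ grep -E "time_s|position|contact" | tr '\n' ' '; echo; }
python3 -m jog '[[[1,0,0.013,0,0,0,0],[1,0,0.013,0,0,0,0],[1,0,0,0,0,0,0]]]' | f
python3 -m jog '[[[1,0,0,0.015,0,0,0],[1,0,0,0,0,0,0]]]' | f
python3 -m jog '[[[1,0,0,0.015,0,0,0],[1,0,0,0,0,0,0]]]' | f
```

```text
time_s: 13.8 position: [0.5617, 0.0818, 0.2662] contact_force: [0.3, -5.6, -2.9] 
time_s: 14.05 position: [0.5618, 0.0817, 0.2644] contact_force: [1.0, -5.9, -3.1] 
time_s: 14.3 position: [0.562, 0.0817, 0.2622] contact_force: [0.7, -6.3, -2.5]
```

```bash
f(){ grep -E "time_s|position|contact" | tr '\n' ' '; echo; }
python3 -m jog '[[[1,0,0,0.012,0,0,0],[1,0,0,0,0,0,0]]]' | f
python3 -m jog '[[[1,0,0,0.012,0,0,0],[1,0,0,0,0,0,0]]]' | f
python3 -m jog '[[[1,0,0,0.012,0,0,0],[1,0,0,0,0,0,0]]]' | f
```

```text
time_s: 14.55 position: [0.562, 0.0817, 0.2605] contact_force: [0.7, -5.8, -1.9] 
time_s: 14.8 position: [0.562, 0.0817, 0.2587] contact_force: [0.8, -5.5, -1.6] 
time_s: 15.05 position: [0.562, 0.0817, 0.2569] contact_force: [1.8, -5.8, -1.8]
```

```bash
f(){ grep -E "time_s|position|contact" | tr '\n' ' '; echo; }
python3 -m jog '[[[1,0,0,0.012,0,0,0],[1,0,0,0,0,0,0]]]' | f
python3 -m jog '[[[1,0,0,0.012,0,0,0],[1,0,0,0,0,0,0]]]' | f
python3 -m jog '[[[1,0,0,0.012,0,0,0],[1,0,0,0,0,0,0]]]' | f
```

```text
time_s: 15.3 position: [0.562, 0.0817, 0.2551] contact_force: [1.6, -5.8, -2.3] 
time_s: 15.55 position: [0.562, 0.0817, 0.2533] contact_force: [1.0, -5.5, -1.7] 
time_s: 15.8 position: [0.5621, 0.0817, 0.253] contact_force: [-1.3, -5.7, 3.4]
```

Contact with the bar: the wrist force jumped from -1.7 to +3.4 N at TCP z 0.253, so the rim inside is at about 0.2365. That matches the pictured bar height, and the y value puts the rim behind the tip. I'll press about 1 mm more and hold for over a second.

```bash
f(){ grep -E "time_s|position|contact|orient" | tr '\n' ' '; echo; }
python3 -m jog '[[[1,0,0,0.006,0,0,0],[1,0,0,0,0,0,0]]]' | f
python3 -m jog '[[[1,0,0,0,0,0,0],[1,0,0,0,0,0,0],[1,0,0,0,0,0,0],[1,0,0,0,0,0,0],[1,0,0,0,0,0,0]]]' | f
python3 -m jog '[[[1,0,0,0,0,0,0],[1,0,0,0,0,0,0],[1,0,0,0,0,0,0],[1,0,0,0,0,0,0],[1,0,0,0,0,0,0]]]' | f
python3 - <<'E'
from bench import cams
import cv2,numpy as np
P=[]
for n,r in(("scene",np.s_[100:260,300:460]),("top",np.s_[150:310,130:290])):
    d=cams.get_image(n);P.append(d["pixels"][r])
cv2.imwrite("pics/hung.png",cv2.resize(np.hstack(P),None,fx=2.5,fy=2.5,interpolation=cv2.INTER_CUBIC))
E
```

```text
time_s: 16.05 position: [0.5621, 0.0817, 0.2529] orientation: [-3.141, 0.005, 3.133] contact_force: [-1.9, -6.8, 7.8] 
time_s: 16.68 position: [0.5621, 0.0817, 0.2529] orientation: [-3.141, 0.005, 3.133] contact_force: [-2.2, -6.1, 6.9] 
time_s: 17.3 position: [0.5621, 0.0817, 0.2529] orientation: [-3.141, 0.005, 3.133] contact_force: [-1.7, -6.4, 6.6]
```

View pics/hung.png

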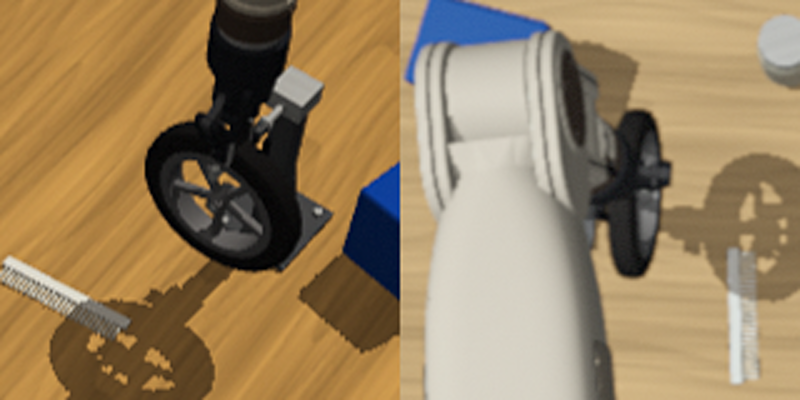

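Pressed and held for 1.25 s at about 7 N on the wrist, and the picture shows the wheel over the bar in front of the post. I'll ease the downward push and move back gently to confirm the tip catches the rim.

```bash
f(){ grep -E "time_s|position|contact" | tr '\n' ' '; echo; }
python3 -m jog '[[[1,0,0,-0.007,0,0,0],[1,0,-0.01,0,0,0,0],[1,0,0,0,0,0,0]]]' | f
python3 -m jog '[[[1,0,-0.008,0,0,0,0],[1,0,0,0,0,0,0]]]' | f
python3 -m jog '[[[1,0,-0.006,0,0,0,0],[1,0,0,0,0,0,0]]]' | f
```

```text
time_s: 17.77 position: [0.5621, 0.0814, 0.2529] contact_force: [-0.5, -2.7, 6.3] 
time_s: 18.02 position: [0.5621, 0.0808, 0.2529] contact_force: [-1.1, -1.8, 5.7] 
time_s: 18.27 position: [0.5621, 0.0801, 0.2529] contact_force: [-1.0, -0.6, 6.5]
```

```bash
f(){ grep -E "time_s|position|contact" | tr '\n' ' '; echo; }
python3 -m jog '[[[1,0,0,-0.008,0,0,0],[1,0,0,0,0,0,0]]]' | f
python3 -m jog '[[[1,0,-0.007,0,0,0,0],[1,0,0,0,0,0,0]]]' | f
python3 -m jog '[[[1,0,-0.006,0,0,0,0],[1,0,0,0,0,0,0]]]' | f
```

```text
time_s: 18.52 position: [0.562, 0.0796, 0.2529] contact_force: [0.6, 0.4, 3.6] 
time_s: 18.77 position: [0.562, 0.0793, 0.2529] contact_force: [1.6, 5.5, 4.7] 
time_s: 19.02 position: [0.562, 0.0792, 0.2529] contact_force: [1.8, 6.8, 4.9]
```

The tip catches the rim at y ≈ 0.0793: Fy reversed to +6.8 N, and keeper travel is about 5.8 mm. I'll relax the side and down loads, open a little, and rise away.

```bash
f(){ grep -E "time_s|position|contact|opening|grasp" | tr '\n' ' '; echo; }
python3 -m jog '[[[1,0,0.008,-0.008,0,0,0],[1,0,0,0,0,0,0]]]' 20 | f
python3 -m jog '[[[0.3,0,0,0,0,0,0],[0.2,0,0,0,0,0,0],[0.1,0,0,0,0,0,0],[0.0,0,0,0,0,0,0],[0.0,0,0,0,0,0,0]]]' | f
```

```text
time_s: 19.27 position: [0.5619, 0.0793, 0.253] contact_force: [2.9, 3.5, 0.2] opening: 0.0264 grasp_force: 80.9 
time_s: 19.9 position: [0.5612, 0.0777, 0.2534] contact_force: [-0.2, 0.1, 0.9] opening: 0.0431 grasp_force: 0.0
```

```bash
f(){ grep -E "time_s|position|contact|opening|grasp" | tr '\n' ' '; echo; }
python3 -m jog '[[[0,0,0,-0.05,0,0,0],[0,0,0,-0.08,0,0,0],[0,0,0,-0.1,0,0,0],[0,0,0,0,0,0,0]]]' | f
python3 -m jog '[[[0,0,0,-0.2,0,0,0],[0,0,-0.2,-0.2,0,0,0],[0,0.1,-0.3,-0.1,0,0,0],[0,0.2,-0.3,0,0,0,0],[0,0.3,-0.3,0,0,0,0]]]' | f
python3 -m jog '[[[0,0.3,-0.3,0,0,0,0],[0,0.3,-0.3,0,0,0,0],[0,0.2,-0.2,0,0,0,0],[0,0,0,0,0,0,0],[0,0,0,0,0,0,0]]]' | f
python3 - <<'E'
from bench import cams
import cv2,numpy as np
P=[]
for n,r in(("scene",np.s_[90:250,310:470]),("top",np.s_[150:310,130:290])):
    d=cams.get_image(n);P.append(d["pixels"][r])
cv2.imwrite("pics/end.png",cv2.resize(np.hstack(P),None,fx=2.5,fy=2.5,interpolation=cv2.INTER_CUBIC))
E
```

```text
time_s: 20.4 position: [0.5624, 0.0781, 0.2902] contact_force: [0.9, -0.2, -0.2] opening: 0.0428 grasp_force: 0.0 
time_s: 21.02 position: [0.4704, -0.087, 0.3622] contact_force: [-0.2, -0.1, 0.4] opening: 0.0424 grasp_force: 0.0 
time_s: 21.65 position: [0.3517, -0.2029, 0.3627] contact_force: [-0.1, -0.8, 0.0] opening: 0.0429 grasp_force: 0.0
```

View pics/end.png

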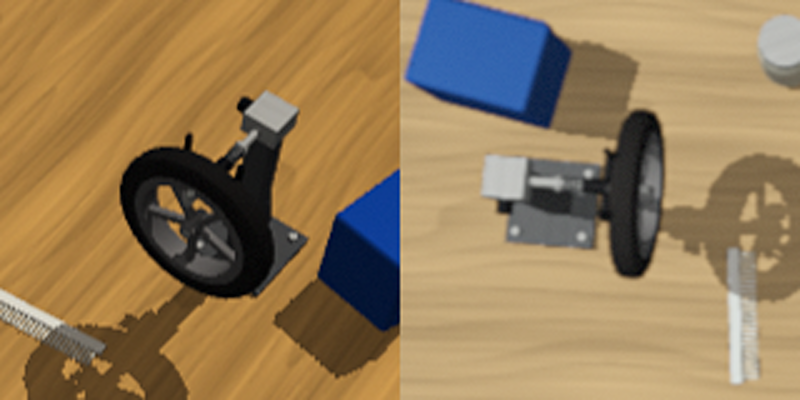

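The wheel hangs level on the bar against the keeper prongs (scene crop about (200,225), top crop (635,195)). The arm is clear and the shelf items in view stand where they were, so I'll hand it in.

```bash
python3 -c "
from bench import close_job
print(close_job())"
```

```text
the job is handed in; nothing more can be done
None
```

The smallest wheel now hangs on the J-hook, caught between tip and keeper; I pressed it down on the bar for about 1.3 s before letting go, backed the arm clear, and handed the job in at about 22 s.

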